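Change over the pull-out trays on the kiosk counter

TASK

On the white counter stand two low grey tray units: the wide one (cup lids) was left part open, the narrow one (stirrers) is shut. Push the wide unit's tray fully home, then hook a fingertip behind the front lip of the narrow unit's tray and draw it out as far as its stop. Push and pull with the fingertips only, without gripping either lip, and leave the loose things on and beside the units where they are.

Things in the scene. Friction and masses are not known exactly. Their poses are not given: they have to be found in the camera images.
- wide_unit: Housing of the wide tray unit: a low grey sheet-metal box fixed to the counter, 110 mm deep (x) x 130 mm wide (y) x 45 mm high. Origin: centre of its underside, on the counter. Its x axis points from the front to the back, so the tray draws out along its -x; z up. The flat top reaches from x = -55 to +55 mm at z = 45 mm. A sweets pack lies on it.
- wide_lip (a point): Middle of the top edge of the wide tray's front lip (moves with the tray; axes as its housing). The lip is a steel upstand 130 mm wide, 5 mm thick (bead along its top 7 mm thick), from 7 to 34.5 mm above the counter. With the tray home this point lies 113.5 mm in front (-x) of the housing's origin.
- wide_pocket (a point): Middle of the floor of the wide tray's open finger pocket, 10 mm above the counter, 30.5 mm behind (+x of) the lip's middle; moves with the tray, axes as its housing. Pocket: 110 mm wide between side walls 26 mm high, 62 mm from the lip back to a 24 mm high divider; with the tray home its front 56 mm lie clear of the housing's top.
- wide_tray (a joint): Travel of the wide tray in m: 0 = fully home, grows as it comes out towards the front, 0.08 = out at its stop. Starts 0.03 to 0.055 out. It slides stiffly (about 2 N to move it), stays where it is left and cannot be lifted off its rails.
- narrow_unit: Housing of the narrow tray unit: a low grey sheet-metal box fixed to the counter, 110 mm deep (x) x 84 mm wide (y) x 45 mm high. Origin: centre of its underside, on the counter. Its x axis points from the front to the back, so the tray draws out along its -x; z up. The flat top reaches from x = -55 to +55 mm at z = 45 mm. A jigger and a bottle cap stand on the back half of its top.
- narrow_lip (a point): Middle of the top edge of the narrow tray's front lip (moves with the tray; axes as its housing). The lip is a steel upstand 84 mm wide, 5 mm thick (bead along its top 7 mm thick), from 7 to 34.5 mm above the counter. With the tray home this point lies 113.5 mm in front (-x) of the housing's origin.
- narrow_pocket (a point): Middle of the floor of the narrow tray's open finger pocket, 10 mm above the counter, 30.5 mm behind (+x of) the lip's middle; moves with the tray, axes as its housing. Pocket: 64 mm wide between side walls 26 mm high, 62 mm from the lip back to a 24 mm high divider; with the tray home its front 56 mm lie clear of the housing's top.
- narrow_tray (a joint): Travel of the narrow tray in m: 0 = fully home, grows as it comes out towards the front, 0.08 = out at its stop. Starts at 0 to 0.01. It slides stiffly (about 2 N to move it), stays where it is left and cannot be lifted off its rails.
- sweets: Bystander: flat sweets pack, 85 x 130 x 22 mm, lying loose on the wide unit's top. Origin: centre of its underside.
- measure: Bystander: hourglass-shaped metal jigger, 45 mm across, 87 mm high, standing loose on the narrow unit's top. Origin: centre of its underside.
- bottle_cap: Bystander: bottle cap, 31 mm across, 14 mm high, loose on the narrow unit's top. Origin: centre of its underside.
- nozzle: Bystander: plain round tap nozzle, 29 mm across its foot, 62 mm high, standing loose on the counter on the right (-y) side of the narrow unit, near its back. Origin: centre of its underside.

How it is judged:
By the outcome, as a careful person would: the job done as asked, in the order asked, and still so for the second after the job is handed in, with the robot touching nothing.
It also fails if it takes over 45 s, if anything falls off the work surface, if the arm or the gripper's body presses on something with over 40 N, if the wrist force passes 120 N, or if a joint passes its speed limit or range.

ROBOT

A 7-joint arm with a two-finger parallel gripper is mounted at the origin on a cart in front of the work surface, level with it; the furniture and walls round the work are solid. World frame = base frame: x ahead of the robot, y to its left, z up, the work surface at z = 0. Lengths are in m, angles in rad, forces in N, time in s.
With the tool pointing down it reaches from about 0.4 to 0.925 m from the base axis. Payload 4.1 kg.
Tool frame: the origin (TCP) lies midway between the tips of the shut fingers; the grasp point (between the pads) lies 19 mm behind it; z points along the fingers, y is the line along which they close (so a half turn about z gives the same grasp; the last joint's range is limited). The gripper opens to 85 mm and grips with 20 to 120 N. Pads are 22 mm wide; open, the fingers measure 114 mm over their backs; the gripper's body (76 mm by 85 mm) begins 54 mm behind the grasp point. The pads swing forward as they close: fully open they stand 13 mm farther back than shut.
Start: joints at [1.19, 0.398, 0.045, 1.537, -0.019, 1.207, -0.051], TCP at [0.181, -0.624, 0.231] pointing down, gripper open.
Joint ranges: [-2.82, 2.82], [-0.49, 2.23], [-1.37, 1.46], [0, 2.46], [-1.36, 4.5], [0.23, 2], [-2.94, 2.94]. Speed limits (rad/s): [2.57, 2.57, 3.14, 3.14, 3.14, 3.14, 3.14].

INTERFACE

Orientations are given as [roll, pitch, yaw] about the fixed x, y, z axes, in that order (R = Rz(yaw) Ry(pitch) Rx(roll)).
In Python, from rig import get_obs, camera, hand_in gives the robot as it stands.
- The arm moves only by the tool carry_out, never from a script. Its argument "rows" is a list of rows, each a list of 3 entries, a list of its own where there are three numbers: the shift along the tool's x, y, z in mm, then the turn about the tool's z in degrees, then the gripper's target within -1 to 1 (shut at 1, half-way at 0, fully open at -1). In form: [[[dx, dy, dz], roll, fingers], ...]. A call has 1 to 5 rows; each row shifts and turns the commanded pose from where the row before left it, along the tool's axes as they then stand; what a row does not reach is not made up. A row lasts 1/10 s, in which the tool goes at most 50 mm and 8.59 degrees, less where a joint would pass 70% of its speed; a pose out of reach is approached as far as the arm can. A call with a gripper value outside its range is refused whole. The fingers move at their own pace and stop on an object; the grip force is fixed at half the most. Time passes only in rows, so rows that do not move let the fingers close. It gives the time, the measured TCP pose, the force, the opening and the grip force at its end, in the units of the state.
- get_obs(): the state, without advancing time (a new reading comes with each control period).
- camera(name): name is "side" or "top" or "wrist"; returns a dict with "img" (384x512x3 uint8, red, green, blue), "K" (3x3 intrinsics, pixels), "T" (4x4, takes a point from camera to world coordinates). Camera axes: x right, y down, z forward; pixel columns grow to the right and rows downward; lengths in m; the calibration is good to about 2 mm. A picture is of the moment at which its call begins. There is no depth.
- hand_in(): hands the job in; it is judged then, once.
The state is a dict: "time": time; "joints": joint angles; "qd": joint speeds; "effort": joint torques, N m; "eef_pos": TCP position; "tool_rot": TCP orientation; "force": force on the tool from outside, world axes, zero at the start; "wrist_torque": the same for the moment, N m; "opening": opening from 0.0 (shut) to 1.0 (fully open); "grasp_force": force on a finger pad.
Only numpy, scipy, OpenCV 4.12 (cv2) and the standard library are available. Lean on these libraries where they do the work, as an engineer would, in place of code of your own. Each camera call takes 0.05 s, during which the arm holds its last target. There are 200 camera calls.

## Working session

There is one attempt and no reset: what is moved stays moved. The work goes in short steps, Python scripts to look and compute and a tool call to move; the robot and the scene stay as the last step left them, time stands still between calls to the robot, and variables do not carry over. Pictures are saved under pics/ and viewed, at most 10 in all, crops included, and the job is handed in when it is done.

Besides the shell and the picture viewer there is one more tool, called after "Request:" as a command line: name --argument value ..., lists and objects as JSON in quotes. carry_out: Moves the arm, as the interface text tells. Its arguments: {"type":"object","properties":{"rows":{"type":"array","items":{"type":"array"}}},"required":["rows"]}

```bash
mkdir -p pics; python3 - <<'E'
from rig import *
import cv2,numpy as np
o=get_obs();print({k:np.round(o[k],3) for k in('time','eef_pos','tool_rot','force','opening')})
for n in('top','side'):
    c=camera(n);cv2.imwrite(f'pics/{n}0.png',c['img'][...,::-1]);print(n,np.round(c['K'],1).tolist(),np.round(c['T'],3).tolist())
E
```

```text
{'time': np.float64(0.0), 'eef_pos': array([ 0.181, -0.624,  0.23 ]), 'tool_rot': array([-3.14 ,  0.   ,  0.282]), 'force': array([-0.056,  0.225,  0.233]), 'opening': np.float64(1.002)}
top [[488.1, 0.0, 254.5], [0.0, 488.1, 188.9], [0.0, 0.0, 1.0]] [[0.001, -0.998, 0.061, 0.512], [-1.0, -0.002, -0.026, -0.312], [0.027, -0.061, -0.998, 0.896], [0.0, 0.0, 0.0, 1.0]]
side [[362.1, 0.0, 251.9], [0.0, 362.1, 194.2], [0.0, 0.0, 1.0]] [[0.928, -0.214, 0.304, 0.305], [-0.371, -0.563, 0.739, -0.976], [0.013, -0.799, -0.602, 0.568], [0.0, 0.0, 0.0, 1.0]]
```

View pics/top0.png

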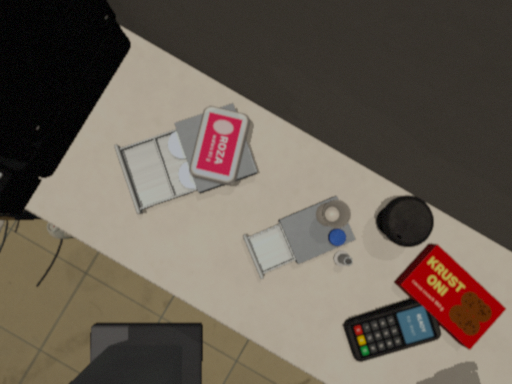

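View pics/side0.png

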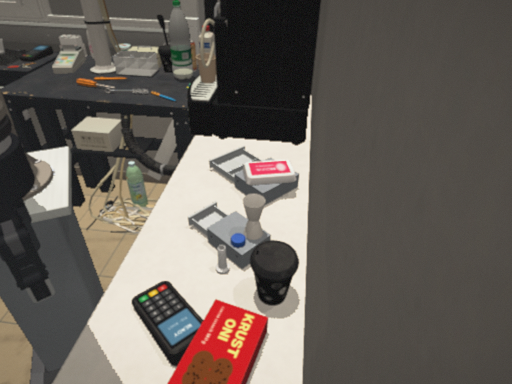

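The top view shows the wide lip at about (118,147)-(140,211) and the narrow lip at about (246,236)-(263,275). Both trays draw out towards the image's left. I'll enlarge it for exact corners.

```bash
python3 - <<'E'
import cv2
i=cv2.imread('pics/top0.png')[95:285,105:365]
cv2.imwrite('pics/crop.png',cv2.resize(i,None,fx=3,fy=3,interpolation=cv2.INTER_CUBIC))
E
```

```text
(no output)
```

View pics/crop.png

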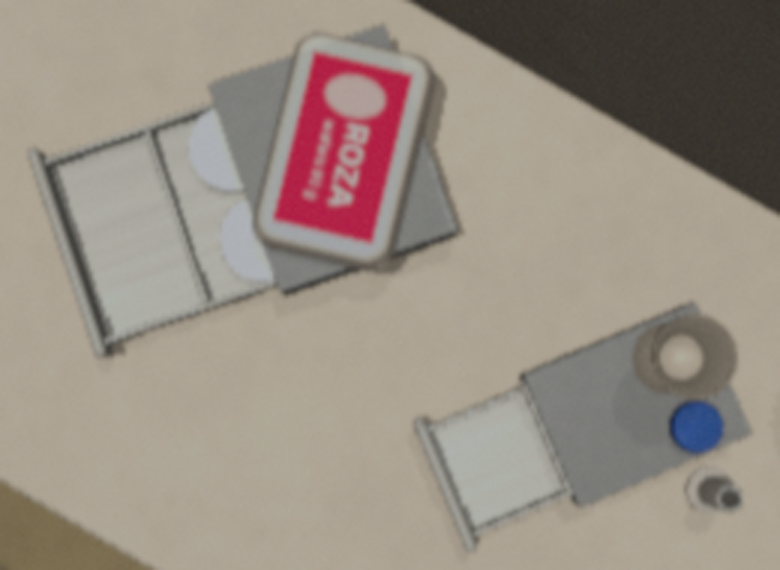

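The crop shows the lip ends, wide at (36,152)/(102,352) and narrow at (423,421)/(470,546), plus all four top corners of both housings. I'll cast rays from these points.

```bash
cat > h.py <<'E'
import numpy as np
from rig import *
def ray(c,p,z):
    d=c['T'][:3,:3]@np.linalg.solve(c['K'],[p[0],p[1],1]);o=c['T'][:3,3];return o+d*(z-o[2])/d[2]
E
python3 - <<'E'
from h import *
c=camera('top')
P=lambda u,v,z:ray(c,(105+(u+.5)/3-.5,95+(v+.5)/3-.5),z)
for n,l,h in(('wide',[(36,152),(102,352)],[(211,83),(284,291),(386,28),(460,232)]),('narrow',[(423,421),(470,546)],[(524,375),(580,504),(692,304),(749,433)])):
    a,b=[P(*q,.0345) for q in l];H=np.array([P(*q,.045) for q in h])
    x=(H[2]+H[3]-H[0]-H[1])/2;yv=H[0]-H[1]+H[2]-H[3]
    ux=x/np.linalg.norm(x);m=(a+b)/2;C=H.mean(0)
    print(n,'lip',m.round(4),'len',np.linalg.norm(a-b).round(4),'C',C.round(4),'depth',np.linalg.norm(x).round(4),'w',np.linalg.norm(yv/2).round(4),'yaw',np.degrees(np.arctan2(ux[1],ux[0])).round(1),'from y',np.degrees(np.arctan2(-yv[0],yv[1])).round(1),'from lip',np.degrees(np.arctan2(-(a-b)[0],(a-b)[1])).round(1),'out',(np.dot(C-m,ux)-.1135).round(4))
E
```

```text
wide lip [ 0.5826 -0.1116  0.0345] len 0.1243 C [ 0.6371 -0.2678  0.045 ] depth 0.1077 w 0.1286 yaw -71.6 from y -70.2 from lip -71.0 out 0.0519
narrow lip [ 0.4474 -0.3332  0.0345] len 0.0777 C [ 0.4941 -0.4434  0.045 ] depth 0.1069 w 0.0815 yaw -67.3 from y -66.5 from lip -69.2 out 0.0062
```

Request:
carry_out --rows '[[[0,0,0],-2.8,1],[[36,-27,0],0,1],[[36,-27,0],0,1],[[36,-27,0],0,1],[[36,-27,0],0,1]]'

```text
time: 0.65
eef_pos: [0.2826, -0.4737, 0.231]
tool_rot: [-3.141, 0.0, 0.33]
force: [0.6, -0.1, 0.6]
opening: 0.141
grasp_force: 0.0
```

Request:
carry_out --rows '[[[36,-27,0],0,1],[[36,-27,0],0,1],[[36,-27,0],0,1],[[36,-27,0],0,1],[[36,-27,0],0,1]]'

```text
time: 1.15
eef_pos: [0.4089, -0.2876, 0.2313]
tool_rot: [3.141, 0.0, 0.331]
force: [1.0, -0.1, -0.2]
opening: 0.004
grasp_force: 0.0
```

Request:
carry_out --rows '[[[40,-30,0],0,1],[[40,-30,0],0,1],[[40,-30,0],0,1],[[40,-30,0],0,1],[[0,0,0],0,1]]'

```text
time: 1.65
eef_pos: [0.5242, -0.1151, 0.2315]
tool_rot: [-3.138, -0.004, 0.343]
force: [-0.5, 0.0, 1.0]
opening: -0.001
grasp_force: 0.0
```

```bash
python3 - <<'E'
from h import *
import cv2
c=camera('wrist');cv2.imwrite('pics/w1.png',c['img'][...,::-1]);o=get_obs();print(o['eef_pos'],o['tool_rot'],c['T'].round(3).tolist(),c['K'].tolist())
E
```

```text
[ 0.52216787 -0.11955974  0.23114783] [-3.14017885e+00 -9.04366768e-04  3.38757979e-01] [[0.337, -0.891, -0.304, 0.603], [-0.942, -0.32, -0.106, -0.088], [-0.003, 0.322, -0.947, 0.374], [0.0, 0.0, 0.0, 1.0]] [[267.67254496154874, 0.0, 255.0216066615774], [0.0, 267.67254496154874, 199.2516108143584], [0.0, 0.0, 1.0]]
```

View pics/w1.png

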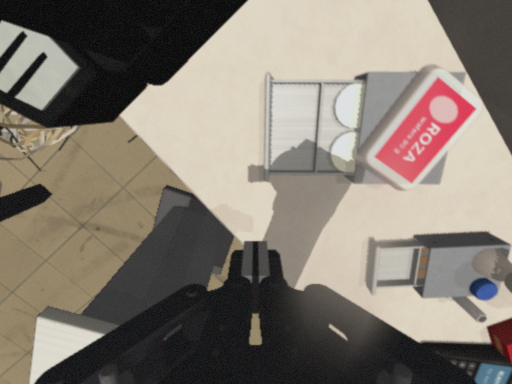

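The wrist view shows the wide lip at about (268,74)-(267,180) and the narrow lip at about (372,238)-(373,294). I'll cross-check both against the top-view fix.

```bash
python3 - <<'E'
from h import *
c=camera('wrist');o=get_obs();y=o['tool_rot'][2];print(o['eef_pos'].round(4) if hasattr(o['eef_pos'],'round') else o['eef_pos'],y)
for q in([(268,74),(267,180)],[(372,238),(373,294)]):
    a,b=[ray(c,p,.0345) for p in q];print((a+b)/2,np.linalg.norm(a-b),np.degrees(np.arctan2(-(a-b)[0],(a-b)[1])))
d=np.array([.5647,-.0596])-o['eef_pos'][:2]
print(d@[np.cos(y),np.sin(y)],d@[np.sin(y),-np.cos(y)])
E
```

```text
[ 0.5209 -0.1226  0.2309] 0.3341002698754034
[ 0.58164833 -0.11579835  0.0345    ] 0.12608011577824532 -70.27171774865741
[ 0.45018816 -0.32844528  0.0345    ] 0.09605117135008674 -61.60208375127989
0.06207044213090844 -0.04515180784913129
```

Request:
carry_out --rows '[[[31,-22,0],0,1],[[31,-23,0],0,1],[[0,0,30],0,1],[[0,0,30],0,1],[[0,0,0],0,1]]'

```text
time: 2.25
eef_pos: [0.5606, -0.0634, 0.167]
tool_rot: [-3.139, 0.009, 0.328]
force: [-1.4, -0.2, 0.3]
opening: -0.0
grasp_force: 0.0
```

Request:
carry_out --rows '[[[0,0,40],0,1],[[0,0,40],0,1],[[0,0,40],0,1],[[0,0,0],0,1],[[0,0,0],0,1]]'

```text
time: 2.75
eef_pos: [0.5652, -0.0625, 0.0525]
tool_rot: [3.141, -0.0, 0.329]
force: [0.1, 0.2, -0.8]
opening: 0.002
grasp_force: 0.0
```

Request:
carry_out --rows '[[[0,0,16],0,1],[[0,0,16],0,1],[[0,0,0],0,1],[[0,15,0],0,1],[[0,10,0],0,1]]'

```text
time: 3.25
eef_pos: [0.5751, -0.0871, 0.0216]
tool_rot: [3.139, -0.003, 0.33]
force: [-0.7, -0.8, 1.5]
opening: -0.0
grasp_force: 0.0
```

Request:
carry_out --rows '[[[0,5,0],0,1],[[0,5,0],0,1],[[0,5,0],0,1],[[0,5,0],0,1],[[0,5,0],0,1]]'

```text
time: 3.75
eef_pos: [0.5813, -0.108, 0.0194]
tool_rot: [-3.141, -0.001, 0.332]
force: [-0.4, 2.9, 1.7]
opening: 0.004
grasp_force: 1.2
```

Request:
carry_out --rows '[[[0,6,0],0,1],[[0,6,0],0,1],[[0,6,0],0,1],[[0,6,0],0,1],[[0,0,0],0,1]]'

```text
time: 4.25
eef_pos: [0.5888, -0.133, 0.0191]
tool_rot: [3.14, 0.001, 0.329]
force: [-0.1, -0.5, -0.3]
opening: -0.002
grasp_force: 0.0
```

```bash
python3 - <<'E'
from h import *
import cv2
c=camera('wrist');cv2.imwrite('pics/w2.png',c['img'][...,::-1]);o=get_obs();print(o['eef_pos'],o['force'])
E
```

```text
[ 0.58826585 -0.13290074  0.01895609] [-0.44939129 -0.66575851 -0.43520864]
```

View pics/w2.png

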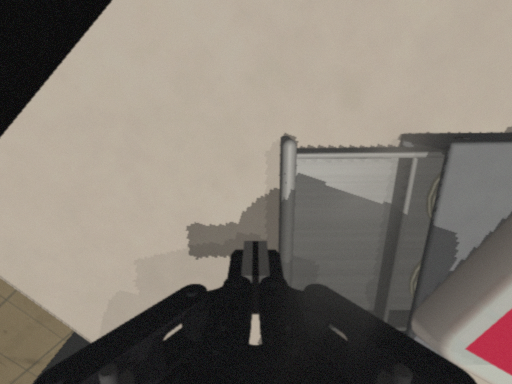

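The wrist view shows the fingertips (col ~255-270) just in front of the lip (col ~288), with the tray largely in. I'll push on until it stops.

Request:
carry_out --rows '[[[0,4,0],0,1],[[0,4,0],0,1],[[0,4,0],0,1],[[0,0,0],0,1]]'

```text
time: 4.7
eef_pos: [0.5917, -0.1426, 0.0189]
tool_rot: [-3.141, 0.002, 0.33]
force: [-2.6, 2.7, -0.2]
opening: 0.002
grasp_force: 1.4
```

Request:
carry_out --rows '[[[0,4,0],0,1],[[0,0,0],0,1]]'

```text
time: 4.9
eef_pos: [0.5918, -0.1428, 0.0188]
tool_rot: [-3.136, 0.004, 0.332]
force: [-6.5, 7.5, 4.2]
opening: 0.002
grasp_force: 4.6
```

Request:
carry_out --rows '[[[0,4,0],0,1],[[0,0,0],0,1]]'

```text
time: 5.1
eef_pos: [0.5919, -0.143, 0.0188]
tool_rot: [-3.131, 0.005, 0.334]
force: [-9.2, 13.2, 7.6]
opening: 0.003
grasp_force: 7.7
```

Home: the force rises with no motion. I'll back off, lift and go over the narrow unit's pocket.

Request:
carry_out --rows '[[[0,-20,0],0,1],[[0,-20,0],0,1],[[0,0,-40],0,1],[[0,0,-45],0,1],[[0,0,-45],-3.4,1]]'

```text
time: 5.6
eef_pos: [0.5826, -0.1132, 0.1509]
tool_rot: [3.14, -0.0, 0.392]
force: [1.1, 0.0, -0.3]
opening: -0.001
grasp_force: 0.0
```

Request:
carry_out --rows '[[[0,0,0],0,1],[[0,0,0],0,1]]'

```text
time: 5.8
eef_pos: [0.5837, -0.1135, 0.1511]
tool_rot: [3.138, -0.003, 0.389]
force: [0.4, 0.2, 0.0]
opening: 0.003
grasp_force: 0.0
```

```bash
python3 - <<'E'
from h import *
import cv2
c=camera('top');cv2.imwrite('pics/t2.png',c['img'][...,::-1])
o=get_obs();y=o['tool_rot'][2];print(o['eef_pos'],y)
d=np.array([.4575,-.3575])-o['eef_pos'][:2]
print(d@[np.cos(y),np.sin(y)],d@[np.sin(y),-np.cos(y)])
E
```

```text
[ 0.58237436 -0.11322888  0.14937265] 0.38922246015849593
-0.2082276611418598 0.17861474762820126
```

View pics/t2.png

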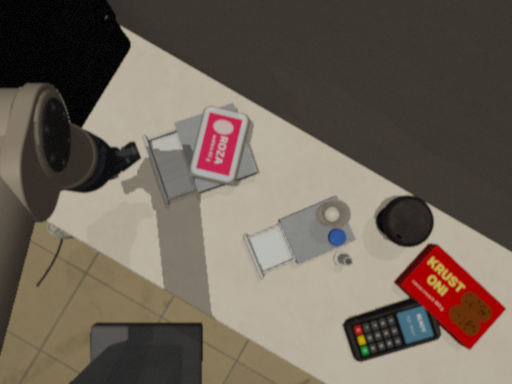

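The top view shows the wide lip now at (146,136)-(168,202). It has moved in by about 28 px, which matches the full travel, and the sweets are undisturbed. Next is the narrow pocket.

Request:
carry_out --rows '[[[-35,30,0],0,1],[[-35,30,0],0,1],[[-35,30,0],0,1],[[-35,30,0],0,1],[[-34,29,0],0,1]]'

```text
time: 6.35
eef_pos: [0.4757, -0.3179, 0.1474]
tool_rot: [-3.14, 0.002, 0.39]
force: [0.4, -1.2, 0.7]
opening: -0.001
grasp_force: 0.0
```

Request:
carry_out --rows '[[[-34,29,0],0,1],[[0,0,0],0,1],[[0,0,0],0,1]]'

```text
time: 6.65
eef_pos: [0.4557, -0.357, 0.1475]
tool_rot: [-3.139, 0.002, 0.386]
force: [-0.3, 1.5, -0.1]
opening: -0.001
grasp_force: 0.0
```

```bash
python3 - <<'E'
from h import *
import cv2
c=camera('wrist');cv2.imwrite('pics/w3.png',c['img'][...,::-1])
o=get_obs();y=o['tool_rot'][2];print(o['eef_pos'],y)
for w in([.4474,-.3332,.0345],[.4575,-.3575,.01]):
    q=c['K']@(c['T'][:3,:3].T@(np.array(w)-c['T'][:3,3]));print(q[:2]/q[2])
d=np.array([.4575,-.3575])-o['eef_pos'][:2]
print(d@[np.cos(y),np.sin(y)],d@[np.sin(y),-np.cos(y)])
E
```

```text
[ 0.45702866 -0.35527718  0.14780815] 0.3896920569372857
[228.96251362 194.33728334]
[255.26066268 187.19012696]
-0.00040845828847705973 0.0022352274279475877
```

View pics/w3.png

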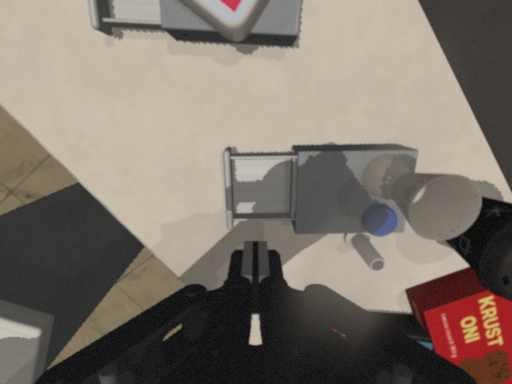

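The narrow lip sits at col 228, rows 150-227, against a prediction of (229,194). The pocket target is at col 255, inside the 233-293 pocket, so I'm descending.

Request:
carry_out --rows '[[[0,0,40],0,1],[[0,0,40],0,1],[[0,0,20],0,1],[[0,0,0],0,1],[[0,0,10],0,1]]'

```text
time: 7.2
eef_pos: [0.4597, -0.3553, 0.0402]
tool_rot: [3.14, -0.002, 0.393]
force: [1.2, -0.1, 1.1]
opening: 0.001
grasp_force: 0.0
```

Request:
carry_out --rows '[[[0,0,8],0,1],[[0,0,8],0,1],[[0,0,0],0,1],[[0,0,0],0,1]]'

```text
time: 7.6
eef_pos: [0.4577, -0.3562, 0.0236]
tool_rot: [3.141, -0.0, 0.39]
force: [0.1, -0.5, -0.0]
opening: 0.003
grasp_force: 0.0
```

Request:
carry_out --rows '[[[0,0,4],0,1],[[0,0,0],0,1],[[0,-5,0],0,1],[[0,-5,0],0,1],[[0,-5,0],0,1]]'

```text
time: 8.1
eef_pos: [0.452, -0.3424, 0.0195]
tool_rot: [3.14, -0.0, 0.39]
force: [0.8, -3.3, -0.3]
opening: -0.002
grasp_force: 1.1
```

Request:
carry_out --rows '[[[0,-6,0],0,1],[[0,-6,0],0,1],[[0,-6,0],0,1],[[0,-6,0],0,1],[[0,-6,0],0,1]]'

```text
time: 8.6
eef_pos: [0.44, -0.3142, 0.0194]
tool_rot: [3.141, 0.0, 0.39]
force: [-0.9, -3.3, -0.1]
opening: 0.0
grasp_force: 1.2
```

Request:
carry_out --rows '[[[0,-6,0],0,1],[[0,-6,0],0,1],[[0,-6,0],0,1],[[0,-6,0],0,1],[[0,-5,0],0,1]]'

```text
time: 9.1
eef_pos: [0.4292, -0.287, 0.0193]
tool_rot: [-3.141, 0.0, 0.39]
force: [-0.3, -1.8, 0.7]
opening: -0.002
grasp_force: 1.2
```

Request:
carry_out --rows '[[[0,-4,0],0,1],[[0,-4,0],0,1],[[0,0,0],0,1]]'

```text
time: 9.4
eef_pos: [0.4264, -0.2803, 0.0194]
tool_rot: [3.141, -0.0, 0.39]
force: [0.1, -4.5, -0.4]
opening: -0.002
grasp_force: 1.6
```

Request:
carry_out --rows '[[[0,-4,0],0,1],[[0,0,0],0,1]]'

```text
time: 9.6
eef_pos: [0.4264, -0.28, 0.0198]
tool_rot: [3.135, -0.002, 0.389]
force: [2.0, -10.1, -5.3]
opening: -0.006
grasp_force: 5.0
```

Request:
carry_out --rows '[[[0,-4,0],0,1],[[0,0,0],0,1]]'

```text
time: 9.8
eef_pos: [0.4266, -0.2795, 0.0208]
tool_rot: [3.129, -0.005, 0.388]
force: [3.1, -15.1, -4.0]
opening: -0.005
grasp_force: 6.5
```

At the stop, within about a millimetre of the predicted position. Now release and lift clear.

Request:
carry_out --rows '[[[0,10,0],0,1],[[0,10,0],0,1],[[0,0,-15],0,1],[[0,0,-40],0,1],[[0,0,-45],0,1]]'

```text
time: 10.3
eef_pos: [0.4298, -0.2891, 0.1187]
tool_rot: [-3.136, 0.002, 0.391]
force: [1.8, -1.4, 0.3]
opening: -0.003
grasp_force: 0.0
```

Request:
carry_out --rows '[[[0,0,-45],0,1],[[-35,0,-35],0,1],[[-35,0,0],0,1],[[0,0,0],0,1],[[0,0,0],0,1]]'

```text
time: 10.8
eef_pos: [0.3657, -0.3172, 0.199]
tool_rot: [-3.14, -0.0, 0.389]
force: [0.4, -0.6, -0.1]
opening: -0.001
grasp_force: 0.0
```

```bash
python3 - <<'E'
from h import *
import cv2
c=camera('top');s=camera('side')
cv2.imwrite('pics/end.png',cv2.resize(np.vstack([c['img'][80:300,90:380],s['img'][130:300,160:450]])[...,::-1],None,fx=1.5,fy=1.5))
o=get_obs();print(o['eef_pos'],o['force'])
E
```

```text
[ 0.366964   -0.31653876  0.19870094] [-0.3837435  -0.4451475   0.02455291]
```

View pics/end.png

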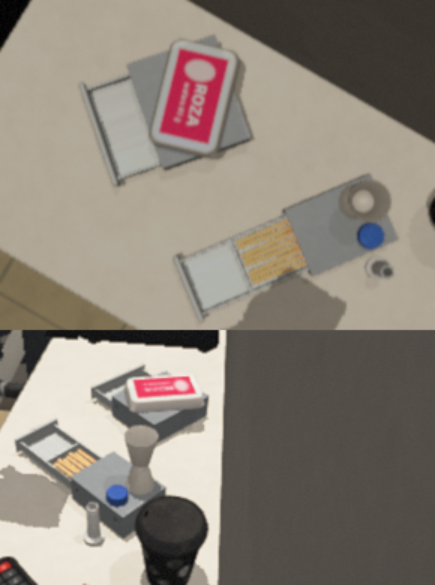

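The final view shows the wide tray home (lip at (83,85)-(118,183) in the crop) and the narrow tray drawn out with its stirrers showing. The sweets, jigger, cap and nozzle are where they were.

```bash
python3 -c "
from rig import *
print(hand_in())"
```

```text
the job is handed in; nothing more can be done
None
```

I pushed the wide tray home until it stopped, then drew the narrow tray out to its stop; the loose items look undisturbed in the final pictures, and the job is handed in (at about 11 s; no verdict was returned).

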